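# Seat the stay pin, then hold the sprung lid at the marker

### The arm

A 6-joint arm with a two-finger parallel gripper is mounted at the origin on the work surface. World frame = base frame: x ahead of the robot, y to its left, z up, the work surface at z = 0. Lengths are in m, angles in degrees, forces in N, time in s.
With the tool pointing down it reaches from about 0.275 to 0.775 m from the base axis. Payload 14.6 kg.
Tool frame: the origin (TCP) lies at the very end of the fingers, on their centre line; the grasp point (between the pads) lies 19 mm behind it; z points along the fingers, x is the direction in which the jaws open and shut, and the axes are right-handed (so a half turn about z gives the same grasp; the last joint's range is limited). The gripper opens to 85 mm and grips with 20 to 120 N. Pads are 22 mm wide; open, the fingers measure 114 mm over their backs; the gripper's body (76 mm by 85 mm) begins 54 mm behind the grasp point. The pads swing forward as they close: fully open they stand 13 mm farther back than shut.
Start: joints at [-78.742, 15.075, -2.767, 72.158, 0, 81.102], TCP at [0.181, -0.493, 0.231] pointing down, gripper open.
Joint ranges: [-151.79, 151.79], [-50.71, 97.33], [-67.44, 78.34], [-121.81, 120.89], [-77.56, 73.72], [-180, 180]. Speed limits (degrees/s): [108.29, 108.29, 147.25, 159.86, 180, 180].

### API

Orientations are given as [roll, pitch, yaw] about the fixed x, y, z axes, in that order (R = Rz(yaw) Ry(pitch) Rx(roll)).
In Python, from bench import state, grab_frame, camera_info, sign_off gives the robot as it stands.
- The arm moves only by the shell command python3 -m crank 'ROWS'. ROWS is JSON, a list of rows, each a list of 5 numbers: the shift along the tool's x, y, z in mm, then the turn about the tool's z in rad, then the closure, from -1 (fully open) to 1 (shut). A call has exactly 8 rows; each row is the pose to reach, as a shift and turn from the pose commanded when the call began, along the tool's axes at that moment; what a row does not reach only later rows make up. A row lasts 1/12 s, in which the tool goes at most 41.7 mm and 7.16 degrees, less where a joint would pass 70% of its speed; a pose out of reach is approached as far as the arm can. A call with a gripper value outside its range is refused whole. The fingers move at their own pace and stop on an object; the grip force is fixed at half the most. Time passes only in rows, so rows that repeat a pose let the fingers close, or fill a call up. It gives the time, the measured TCP pose, the force and the opening at its end, in the units of the state.
- state(): the state, without advancing time (a new reading comes with each control period).
- grab_frame(name): name is "scene" or "top" or "wrist"; returns the picture (384x512x3 uint8, red, green, blue); there is no depth.
- camera_info(name): a dict with "intrinsics" (3x3 intrinsics, pixels), "dist_coeffs" ([k1, k2, p1, p2, k3] as OpenCV has them; the pictures are not rectified), "xyz" and "attitude" of the camera in the world. Camera axes: x right, y down, z forward; pixel columns grow to the right and rows downward; lengths in m; the calibration is good to about 2 mm. A picture is of the moment at which its call begins: read the wrist's pose just before it. camera_info takes no time and is no camera call; for the wrist camera it gives the pose at the moment of the call.
- sign_off(): hands the job in, once; it reports no verdict.
The state is a dict: "t": time; "q": joint angles; "joint_velocities": joint speeds; "joint_torque": joint torques, N m; "tcp_pos": TCP position; "eef_rot": TCP orientation; "force": force on the tool from outside, world axes, zero at the start; "moment": the same for the moment, N m; "gripper_width": finger opening in m.
Only numpy, scipy, OpenCV 4.12 (cv2) and the standard library are available. Lean on these libraries where they do the work, as an engineer would, in place of code of your own. Each camera call takes 0.05 s, during which the arm holds its last target.

### The job

The tool chest is being fitted with a lid stay: take the stay pin (the tallest part, with the plain straight cylindrical grip) out of the pocket tray and set it upright and fully home in the hole of the bracket block on the side of the chest, and let go of it while the lid is still shut. Then take the lid by its front bar handle, raise it against its spring until its pointer lines up with the marker arm on the quadrant, and finish while still holding the lid there in the gripper: do not let go. Leave the marker arm, the other parts in the tray and the things on the bench as they are.

Things in the scene. Friction and masses are not known exactly. Their poses are not given: they have to be found in the camera images.
- chest: Grey painted steel tool chest, fixed to the bench, 180 deep (its x) x 220 wide (its y), walls 90 mm high. Origin: centre of its underside; its x points from the front (handle side) to the hinge side, y to the quadrant side, z up. The bracket block (aluminium, 50 x 50 x 50 mm high) is centred at (-30, -175) mm. The quadrant (an upright arc of thin steel rod on two posts, 185 mm radius about the hinge) stands in the plane y = +147 mm and reaches 260 mm above the bench.
- lid: The chest's grey sheet-steel lid with its front bar handle, 0.45 kg. Origin: on the hinge line in the middle of its width, 94 mm above the bench, 90 mm behind the chest's centre. Shut, its axes are parallel to the chest's; the lid reaches 184 mm from the hinge line along its -x. It opens by turning about its +y (front edge up), 0 to 1.2 rad. A spring and its weight pull it shut: about 4 N at the handle when shut, 5 to 6 N at 0.5 to 0.8 rad; let go, it falls shut.
- lid_handle (a point): Middle of the bar handle: a round steel bar 12 mm thick, 120 mm long along the lid's y, 58 mm in front of the lid's front edge on two side rods of 10 mm (at y = +-60 mm), so fingers pass down on both sides of it. It lies 238 mm from the hinge line along the lid's -x and 4 mm above it. Shut it is 98 mm above the bench. The bar can turn between gripper pads as the lid rises. Axes as the lid's.
- lid_pointer (a point): Tip of the small steel pointer tab on the lid's +y side: 160 mm from the hinge line along the lid's -x, at y = +130 mm. Axes as the lid's.
- marker_tip (a point): The point where the pointer must be: inner tip of the marker arm, a thin steel bar clamped on the quadrant by a brass thumb clamp and hinged on the lid's own hinge line; the tip lies 160 mm from the hinge line at y = +130 mm of the chest, so pointer and marker tip coincide when the lid has the marker's angle. That angle is set anew each time, 0.40 to 0.75 rad above shut. Its x axis points along the arm towards the hinge, y along the hinge line.
- socket (a point): Middle of the hole's mouth on top of the bracket block, 50 mm above the bench. Round upright blind hole, 15 mm wide, 30 mm deep, chamfered 2 mm. z up, axes parallel to the chest's.
- tray: Wooden pocket tray, fixed, 125 x 125 x 30 mm high, with four round pockets 14 mm wide, 27 mm deep, at (+-32, +-32) mm; one part stands in each, in any order. Origin: centre of its underside, z up.
- pin: The stay pin (turned steel, 90 g nominal, 58 mm long): a plain cylindrical grip 20 mm in diameter and 34 mm tall on top of a 12 mm shank 24 mm long, whose foot is chamfered. Origin: middle of its foot; z along the pin, up. In the tray, and when fully home in the bracket, the underside of the grip rests on the top face.
- pin_grip (a point): Point on the stay pin's axis to grasp it: 43 mm above its foot, 15 mm below its top, 19 mm above the underside of the grip.
- pin_foot (a point): Middle of the stay pin's foot (lower end of the shank).
- ballpin_mid (a point): Another part in the tray, to be left: a pin with a steel ball of 24 mm on top; 30 mm above its foot. It stands about 24 mm above the tray.
- capscrew_mid (a point): Another part in the tray, to be left: a wide flat head of 28 mm, 8 mm tall, on a shank; 28 mm above its foot.
- stud_mid (a point): Another part in the tray, to be left: a stepped stud, 17 mm collar 10 mm tall and a 12 mm neck above it, 30 mm in all above the tray; 30 mm above its foot.
- driver: Bystander: screwdriver lying on the bench; its origin is under its middle.
- spanner: Bystander: steel spanner lying on the bench; origin under its middle.
- screwjar: Bystander: glass jar with a steel cap, 64 mm wide, 90 mm high; origin at the centre of its base.
- offcut: Bystander: plywood offcut 130 x 70 x 35 mm; origin at the centre of its underside.

How it is judged (in metres and radians):
On the way, in this order (a step that is already met when the one before it is completed fails the run):
1. the stay pin is fully home in the bracket and let go, the lid still shut (horizontal distance between pin_foot and socket below 0.004 m and z of pin_foot in the frame of socket below -0.02 m and angle between pin_grip's own z axis and vertical below 0.12 rad and contact force between pin and the fingers below 0.2 N and angle between lid's own z axis and vertical below 0.08 rad), for 0.2 s.
2. the gripper holds the lid with its pointer at the marker (distance between lid_pointer and marker_tip below 0.01 m and contact force between lid and the fingers above 1 N), for 0.3 s.
At the end, for the whole second after the job is handed in: The stay pin stands in the bracket hole (within 4 mm of its middle, foot at least 20 mm deep, upright within 0.12 rad), not touched; the lid is held still by the fingers (contact above 1 N), its pointer within 10 mm of the marker tip (all of step 2 and horizontal distance between pin_foot and socket below 0.004 m and z of pin_foot in the frame of socket below -0.02 m and angle between pin_grip's own z axis and vertical below 0.12 rad and contact force between pin and the fingers below 0.2 N and angular speed of lid below 0.1 rad/s); the arm keeps its last pose, push and grip.
It fails at once if the marker arm is shifted (over 8 mm) (distance of marker_tip from where it was at the start of the episode above 0.008 m).
It fails at once if another part in the tray is taken out or tipped over (moved over 15 mm) (distance of any of ballpin_mid, capscrew_mid, stud_mid from where it was at the start of the episode above 0.015 m).
It fails at once if a thing on the bench is disturbed (moved over 30 mm) (distance of any of driver, spanner, screwjar, offcut from where it was at the start of the episode above 0.03 m).
It also fails if it takes over 58 s, if anything falls off the work surface, if the arm or the gripper's body presses on something with over 40 N, if the wrist force passes 120 N, or if a joint passes its speed limit or range.

## Working session

There is one attempt and no reset: what is moved stays moved. The work goes in short steps, Python scripts to look and compute and a shell command to move; the robot and the scene stay as the last step left them, time stands still between calls to the robot, and variables do not carry over. Pictures are saved under pics/ and viewed, and the job is handed in when it is done.

```bash
ls; mkdir -p pics; python3 - <<'E'
from bench import *
import cv2
s=state();print(s)
for n in ["scene","top","wrist"]:
    print(n,camera_info(n))
    cv2.imwrite(f"pics/{n}0.png",grab_frame(n)[:,:,::-1])
E
```

```text
pics
{'t': 0.0, 'q': array([-7.87402833e+01,  1.50971294e+01, -2.80482958e+00,  7.21588854e+01,
        9.15403231e-04,  8.11011215e+01]), 'joint_velocities': array([ 0.01551359, -0.01091333,  0.03232211, -0.01945091,  0.00356727,
        0.04656626]), 'joint_torque': array([-2.69966094e-04, -6.37608576e+01,  3.84565437e+01,  1.36804412e-02,
       -2.93994776e-05,  7.14747046e-06]), 'tcp_pos': array([ 0.18086058, -0.49255605,  0.2308337 ]), 'eef_rot': array([-1.79989684e+02,  5.99704107e-02, -6.98413999e+01]), 'force': array([-0.38798524, -0.66589359, -0.77007394]), 'moment': array([-0.02300841, -0.04538565,  0.02871473]), 'gripper_width': 0.08547058510158688}
scene {'intrinsics': array([[475.47012014,   0.        , 255.09628155],
       [  0.        , 475.47012014, 190.33765764],
       [  0.        ,   0.        ,   1.        ]]), 'dist_coeffs': array([-0.08512445,  0.        ,  0.        ,  0.        ,  0.        ]), 'xyz': array([1.05533327, 0.84367447, 1.27728493]), 'attitude': array([-141.3735541 ,   -0.64276216,  150.28799345])}
top {'intrinsics': array([[354.39982973,   0.        , 248.7682725 ],
       [  0.        , 354.39982973, 188.96751134],
       [  0.        ,   0.        ,   1.        ]]), 'dist_coeffs': array([0.01717133, 0.        , 0.        , 0.        , 0.        ]), 'xyz': array([0.46957434, 0.008022  , 1.02806611]), 'attitude': array([-1.72365540e+02, -2.87530517e-02, -9.11677353e+01])}
wrist {'intrinsics': array([[295.97889381,   0.        , 255.30558934],
       [  0.        , 295.97889381, 199.34408748],
       [  0.        ,   0.        ,   1.        ]]), 'dist_coeffs': array([0.00661825, 0.        , 0.        , 0.        , 0.        ]), 'xyz': array([ 0.2535294, -0.4663151,  0.3737365]), 'attitude': array([ 1.62391158e+02,  1.92872863e-02, -6.98163553e+01])}
```

View pics/scene0.png

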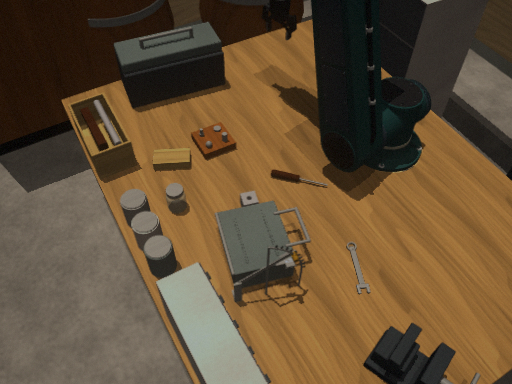

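View pics/top0.png

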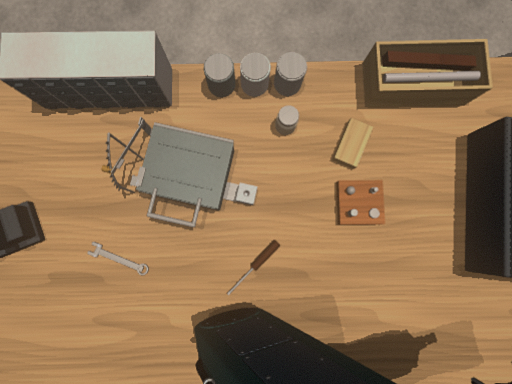

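View pics/wrist0.png

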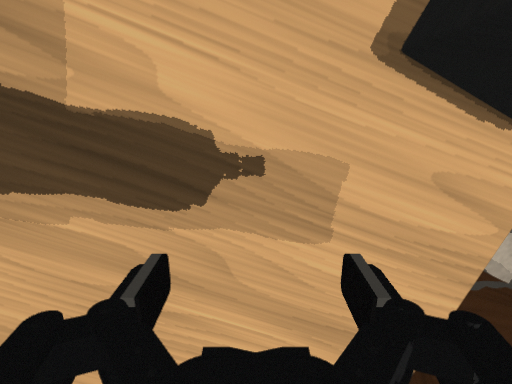

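```bash
cat > h.py <<'E'
import numpy as np, cv2
from scipy.spatial.transform import Rotation as R
from bench import *
def cam(n,info=None):
    c=info or camera_info(n); return np.array(c['intrinsics']),np.array(c['dist_coeffs']),np.array(c['xyz']),R.from_euler('xyz',c['attitude'],degrees=True).as_matrix()
def proj(c,P):
    K,d,t,M=c; P=np.atleast_2d(P).astype(float); rv=cv2.Rodrigues(M.T)[0]
    return cv2.projectPoints(P,rv,-M.T@t,K,d)[0].reshape(-1,2)
def ray(c,uv):
    K,d,t,M=c
    u=cv2.undistortPoints(np.array(uv,float).reshape(-1,1,2),K,d).reshape(-1,2)
    return t,(M@np.c_[u,np.ones(len(u))].T).T
def onz(c,uv,z):
    t,r=ray(c,uv); return t+r*((z-t[2])/r[:,2])[:,None]
def crop(im,x0,y0,x1,y1,f,name):
    cv2.imwrite(name,cv2.resize(im[y0:y1,x0:x1],None,fx=f,fy=f,interpolation=cv2.INTER_CUBIC))
E
python3 - <<'E'
from h import *
t=cv2.imread('pics/top0.png');s=cv2.imread('pics/scene0.png')
crop(t,325,170,400,235,8,'pics/traytop.png')
crop(t,90,110,270,240,4,'pics/chesttop.png')
crop(s,200,180,320,310,4,'pics/chestscene.png')
crop(s,180,110,250,170,8,'pics/trayscene.png')
E
```

```text
(no output)
```

View pics/traytop.png

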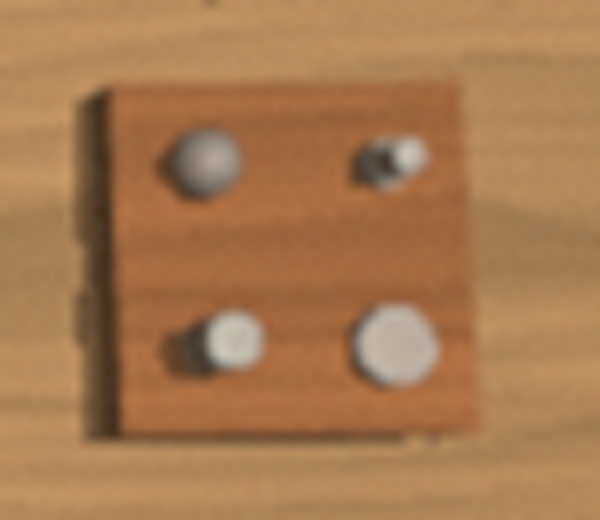

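View pics/chesttop.png

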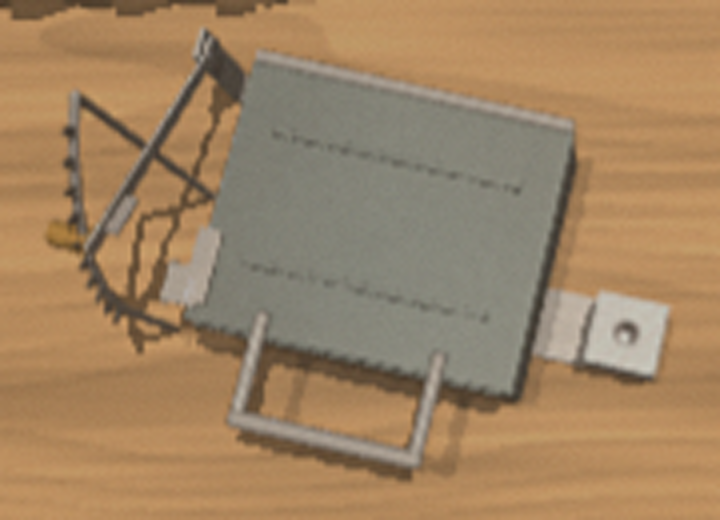

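View pics/chestscene.png

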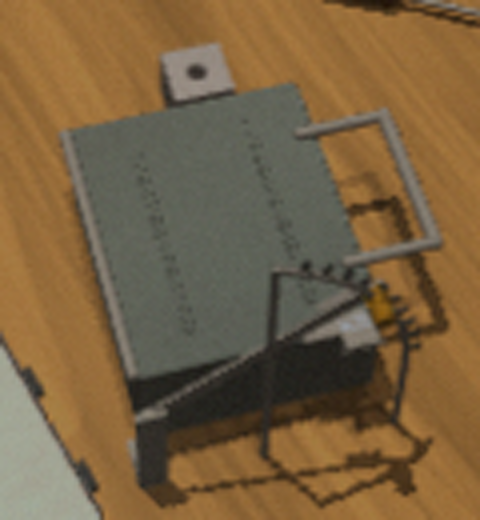

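View pics/trayscene.png

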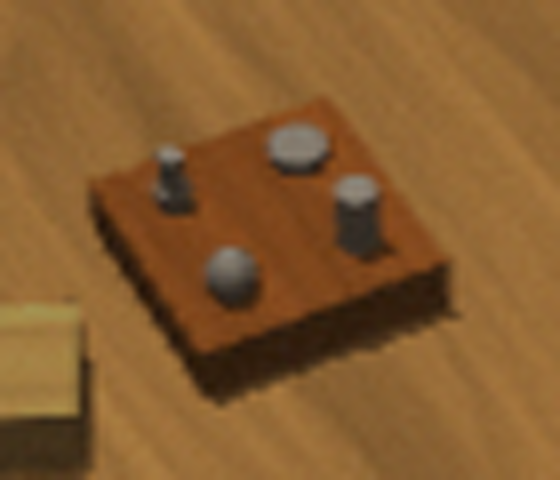

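```bash
cat > fit.py <<'E'
from h import *
from scipy.optimize import least_squares
T=cam('top');S=cam('scene')
tp=lambda x,y:((x+.5)/4-.5+90,(y+.5)/4-.5+110)
sc=lambda x,y:((x+.5)/4-.5+200,(y+.5)/4-.5+180)
obs=[(T,tp(625,333),(-30,-175,48)),(S,sc(197,71),(-30,-175,48)),
(T,tp(600,292),(-5,-150,50)),(T,tp(668,306),(-5,-200,50)),(T,tp(655,378),(-55,-200,50)),(T,tp(583,362),(-55,-150,50)),
(T,tp(235,420),(-148,60,98)),(T,tp(415,463),(-148,-60,98)),(S,sc(385,113),(-148,-60,98)),(S,sc(438,243),(-148,60,98))]
def W(p,P):
    P=np.array(P,float)/1000;c,s=np.cos(p[2]),np.sin(p[2])
    return np.array([p[0]+c*P[0]-s*P[1],p[1]+s*P[0]+c*P[1],P[2]])
def tri(a,b):
    (o1,d1),(o2,d2)=ray(*a),ray(*b)
    d1,d2=d1[0],d2[0]
    k=np.linalg.lstsq(np.c_[d1,-d2],o2-o1,rcond=None)[0]
    A,B=o1+k[0]*d1,o2+k[1]*d2
    return (A+B)/2,np.linalg.norm(A-B)
if __name__=='__main__':
    f=lambda p:np.concatenate([proj(c,W(p,P))[0]-np.array(u) for c,u,P in obs])
    r=least_squares(f,[.55,.15,-.2]);p=r.x
    print(p,np.degrees(p[2]));print(r.fun.reshape(-1,2).round(2))
    print('socket',W(p,(-30,-175,50)),onz(T,[tp(625,333)],.048),onz(S,[sc(197,71)],.048))
    print('handle',W(p,(-148,0,98)))
    A,e=tri((T,[tp(90,255)]),(S,[sc(365,295)]));print('armend',A,e)
    c,s=np.cos(p[2]),np.sin(p[2]);d=A[:2]-p[:2];q=np.array([c*d[0]+s*d[1],-s*d[0]+c*d[1],A[2]]);print(q)
    print('angle',np.arctan2(q[2]-.094,.09-q[0]),'r',np.hypot(q[2]-.094,.09-q[0]))
    tt=((235+.5)/8-.5+325,(341+.5)/8-.5+170); ss=((357.5)/8-.5+180,187.5/8-.5+110)
    print('pin',onz(T,[tt],.064),onz(S,[ss],.064),tri((T,[tt]),(S,[ss])))
    # tray corners top
    for x,y in [(108,84),(462,80),(482,432),(120,435)]: print('tray',onz(T,[((x+.5)/8-.5+325,(y+.5)/8-.5+170)],.03))
E
python3 fit.py
```

```text
[ 0.66016156  0.17533553 -0.24309462] -13.928295544741603
[[ 0.16  0.41]
 [-0.06 -0.05]
 [-0.34 -0.06]
 [ 0.15  0.36]
 [-0.54 -0.2 ]
 [-0.13 -0.17]
 [-0.01  0.32]
 [-0.46 -0.29]
 [-0.39 -0.06]
 [-0.52 -0.95]]
socket [0.58891983 0.01270215 0.05      ] [[0.5900881  0.01313594 0.048     ]] [[0.58884369 0.01300109 0.048     ]]
handle [0.51651309 0.21096023 0.098     ]
armend [0.63140017 0.32922328 0.18735343] 0.011547571297375134
[-0.06495766  0.14244002  0.18735343]
angle 0.5422151760403172 r 0.18090533298902928
pin [[ 0.5293215  -0.27946926  0.064     ]] [[ 0.52884594 -0.27707901  0.064     ]] (array([ 0.52872213, -0.27935868,  0.06233029]), np.float64(0.0018087881463679193))
tray [[ 0.62373687 -0.25000468  0.03      ]]
tray [[ 0.62259238 -0.37562742  0.03      ]]
tray [[ 0.49794978 -0.37376654  0.03      ]]
tray [[ 0.49934196 -0.24746243  0.03      ]]
```

```bash
cat >> h.py <<'E'
def to(target,yaw=None,s=None):
    s=s or state(); M=R.from_euler('xyz',s['eef_rot'],degrees=True).as_matrix()
    d=M.T@(np.array(target)-s['tcp_pos'])*1000
    y=0 if yaw is None else -np.radians((yaw-s['eef_rot'][2]+180)%360-180)
    print('shift',d.round(1),'turn',round(y,3),'len',np.linalg.norm(d).round(1))
def st():
    s=state();print({k:np.round(s[k],4) for k in ['t','tcp_pos','eef_rot','force','gripper_width']})
E
python3 -c "
from h import *
to([.51,-.285,.17],-45)"
```

```text
shift [ -81.5 -380.5   61.1] turn -0.434 len 393.9
```

```bash
python3 -m crank '[[-4,-19,0,-0.04,-1],[-11,-52,0,-0.12,-1],[-19,-90,5,-0.22,-1],[-27,-128,10,-0.32,-1],[-35,-166,15,-0.4,-1],[-43,-203,20,-0.434,-1],[-51,-240,28,-0.434,-1],[-59,-275,36,-0.434,-1]]'; python3 -c "
from h import *
st();to([.51,-.285,.17],-45)"
```

```text
t: 0.82
tcp_pos: [0.4203, -0.3413, 0.195]
eef_rot: [-180.0, -0.0, -44.9]
force: [0.3, -1.3, -0.1]
gripper_width: 0.0851
{'t': np.float64(0.8167), 'tcp_pos': array([ 0.4203, -0.3413,  0.195 ]), 'eef_rot': array([-1.799978e+02, -1.540000e-02, -4.494900e+01]), 'force': array([ 0.3117, -1.2905, -0.1167]), 'gripper_width': np.float64(0.0851)}
shift [  23.7 -103.2   25. ] turn 0.001 len 108.8
```

```bash
python3 -m crank '[[7,-31,8,0,-0.1],[14,-62,16,0,-0.1],[20,-88,22,0,-0.1],[24,-103,25,0,-0.1],[24,-103,25,0,-0.1],[24,-103,25,0,-0.1],[24,-103,25,0,-0.1],[24,-103,25,0,-0.1]]'; python3 -c "
from h import *
st()
i=camera_info('wrist');im=grab_frame('wrist')[:,:,::-1];cv2.imwrite('pics/w1.png',im)
import pickle;pickle.dump(i,open('w1.pkl','wb'))
c=cam('wrist',i)
print(proj(c,[[.529,-.2795,.064],[.529,-.2795,.03]]))
"
```

```text
t: 1.48
tcp_pos: [0.5078, -0.2874, 0.1706]
eef_rot: [180.0, -0.0, -45.0]
force: [-0.2, -0.2, -0.6]
gripper_width: 0.047
{'t': np.float64(1.4833), 'tcp_pos': array([ 0.5078, -0.2874,  0.1706]), 'eef_rot': array([ 1.799939e+02, -1.100000e-02, -4.503430e+01]), 'force': array([-0.1938, -0.2168, -0.5616]), 'gripper_width': np.float64(0.047)}
[[265.79319194 174.28188712]
 [264.57451371 166.48983433]]
```

View pics/w1.png

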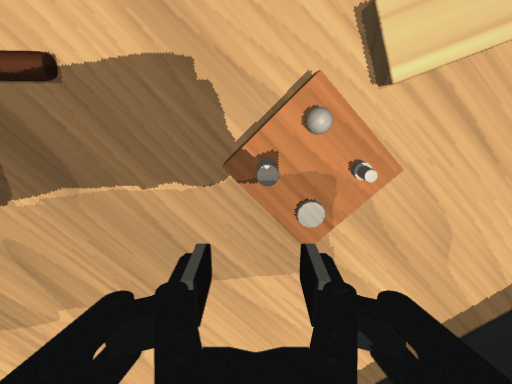

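```bash
python3 -c "
from h import *
im=cv2.imread('pics/w1.png');crop(im,240,145,295,200,10,'pics/w1c.png')"
```

```text
(no output)
```

View pics/w1c.png

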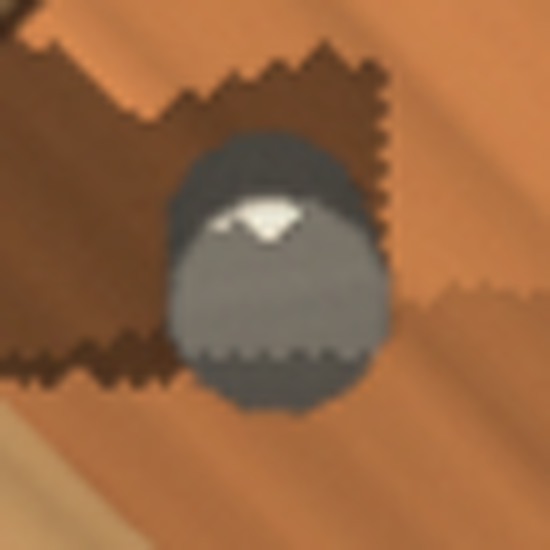

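```bash
python3 -c "
from h import *
import pickle
c=cam('wrist',pickle.load(open('w1.pkl','rb')))
p=onz(c,[(267.45,174.75)],.064);print(p)
to([.529,-.280,.120])"
```

```text
[[ 0.52972054 -0.28080404  0.064     ]]
shift [  9.7 -20.2  50.6] turn 0 len 55.3
```

```bash
python3 -m crank '[[5,-10,8,0,-0.1],[10,-20,25,0,-0.1],[10.3,-20.5,45,0,-0.1],[10.3,-20.5,65,0,-0.1],[10.3,-20.5,76,0,-0.1],[10.3,-20.5,80,0,-0.1],[10.3,-20.5,80,0,-0.1],[10.3,-20.5,80,0,-0.1]]'; python3 -c "
from h import *
i=camera_info('wrist');im=grab_frame('wrist')[:,:,::-1];cv2.imwrite('pics/w2.png',im)
to([.5295,-.2803,.034])
"
```

```text
t: 2.2
tcp_pos: [0.5306, -0.2798, 0.0907]
eef_rot: [-180.0, -0.0, -45.0]
force: [-0.7, -0.0, 0.0]
gripper_width: 0.0475
shift [-0.6  1.1 57. ] turn 0 len 57.1
```

View pics/w2.png

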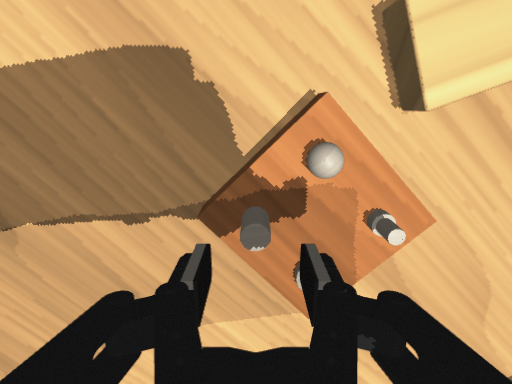

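```bash
python3 -m crank '[[0,0.5,12,0,-0.1],[-0.5,1,30,0,-0.1],[-0.5,1,46,0,-0.1],[-0.5,1,55,0,-0.1],[-0.5,1,57,0,-0.1],[-0.5,1,57,0,0.1],[-0.5,1,57,0,0.6],[-0.5,1,57,0,1]]';  python3 -m crank '[[0,0,0,0,1],[0,0,0,0,1],[0,0,0,0,1],[0,0,0,0,1],[0,0,0,0,1],[0,0,0,0,1],[0,0,0,0,1],[0,0,0,0,1]]'; python3 -c "
from h import *
im=grab_frame('wrist')[:,:,::-1];cv2.imwrite('pics/w3.png',im);st()
"
```

```text
t: 2.92
tcp_pos: [0.5298, -0.2803, 0.0344]
eef_rot: [-180.0, -0.1, -45.0]
force: [-2.6, 2.0, 8.2]
gripper_width: 0.0181
t: 3.58
tcp_pos: [0.5298, -0.2803, 0.0345]
eef_rot: [-180.0, -0.1, -45.0]
force: [-1.1, 1.0, 6.7]
gripper_width: 0.0186
{'t': np.float64(3.6333), 'tcp_pos': array([ 0.5298, -0.2803,  0.0345]), 'eef_rot': array([-1.799839e+02, -1.078000e-01, -4.497630e+01]), 'force': array([-0.2522,  0.5653,  6.7689]), 'gripper_width': np.float64(0.0185)}
```

View pics/w3.png

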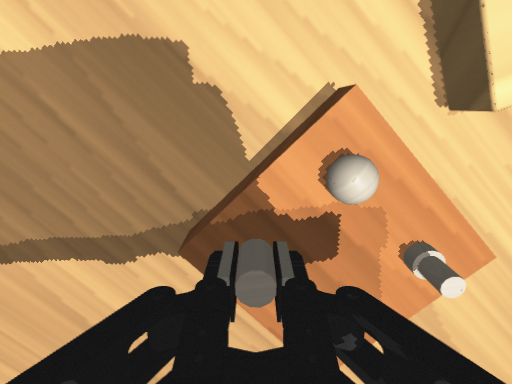

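```bash
python3 -m crank '[[0,0,-4,0,1],[0,0,-15,0,1],[0,0,-33,0,1],[0,0,-53,0,1],[0,0,-73,0,1],[0,0,-88,0,1],[0,0,-95,0,1],[0,0,-95,0,1]]'; python3 -c "
from h import *
im=grab_frame('wrist')[:,:,::-1];cv2.imwrite('pics/w4.png',im);st();to([.5889,.0128,.13],-13.9)
"
```

```text
t: 4.3
tcp_pos: [0.5299, -0.2804, 0.13]
eef_rot: [-180.0, -0.2, -45.0]
force: [0.3, -0.3, -1.3]
gripper_width: 0.0183
{'t': np.float64(4.35), 'tcp_pos': array([ 0.5294, -0.2801,  0.1287]), 'eef_rot': array([-1.799901e+02, -6.210000e-02, -4.497490e+01]), 'force': array([ 0.0721, -0.2647, -1.1103]), 'gripper_width': np.float64(0.0183)}
shift [-165.  -249.2   -1.5] turn -0.542 len 298.9
```

View pics/w4.png

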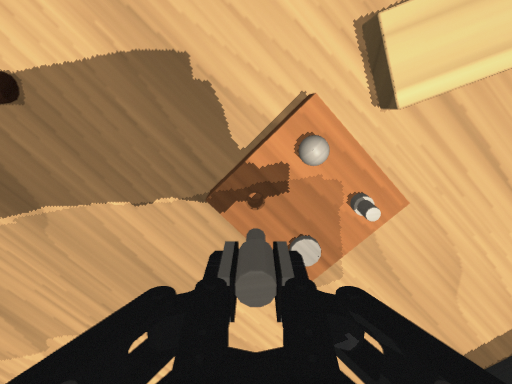

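```bash
python3 -m crank '[[-8,-12,0,-0.04,1],[-24,-35,0,-0.12,1],[-45,-66,0,-0.22,1],[-66,-98,0,-0.32,1],[-88,-130,0,-0.42,1],[-110,-162,0,-0.5,1],[-128,-190,0,-0.54,1],[-136,-203,0,-0.542,1]]'; python3 -m crank '[[0,0,0,0,1],[0,0,0,0,1],[0,0,0,0,1],[0,0,0,0,1],[0,0,0,0,1],[0,0,0,0,1],[0,0,0,0,1],[0,0,0,0,1]]';python3 -c "
from h import *
import pickle
i=camera_info('wrist');pickle.dump(i,open('w5.pkl','wb'))
im=grab_frame('wrist')[:,:,::-1];cv2.imwrite('pics/w5.png',im);st();to([.5889,.0128,.13],-13.9)
print(proj(cam('',i),[.5889,.0128,.05]))
"
```

```text
t: 5.02
tcp_pos: [0.5759, -0.0357, 0.1272]
eef_rot: [-180.0, 0.1, -13.5]
force: [0.4, -0.5, -1.0]
gripper_width: 0.0181
t: 5.68
tcp_pos: [0.5765, -0.0406, 0.1283]
eef_rot: [180.0, -0.0, -14.0]
force: [0.1, 0.5, -0.9]
gripper_width: 0.0183
{'t': np.float64(5.7333), 'tcp_pos': array([ 0.5765, -0.0405,  0.1283]), 'eef_rot': array([ 1.79998e+02, -5.40000e-03, -1.39430e+01]), 'force': array([-0.0689,  0.7554, -0.9575]), 'gripper_width': np.float64(0.0183)}
shift [ -0.8 -54.7  -1.7] turn -0.001 len 54.7
[[254.11593339 137.15025968]]
```

View pics/w5.png

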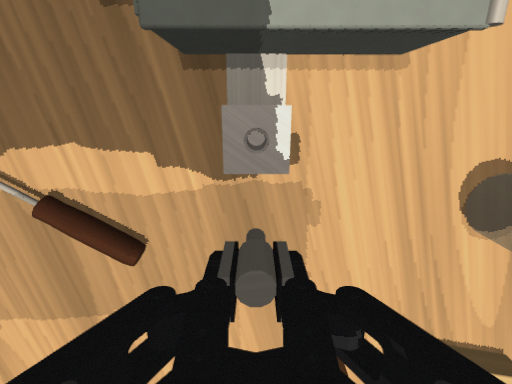

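```bash
python3 -c "
from h import *
im=cv2.imread('pics/w5.png');crop(im,212,95,302,180,8,'pics/w5c.png');crop(im,225,220,290,310,6,'pics/w5d.png')"
```

```text
(no output)
```

View pics/w5c.png

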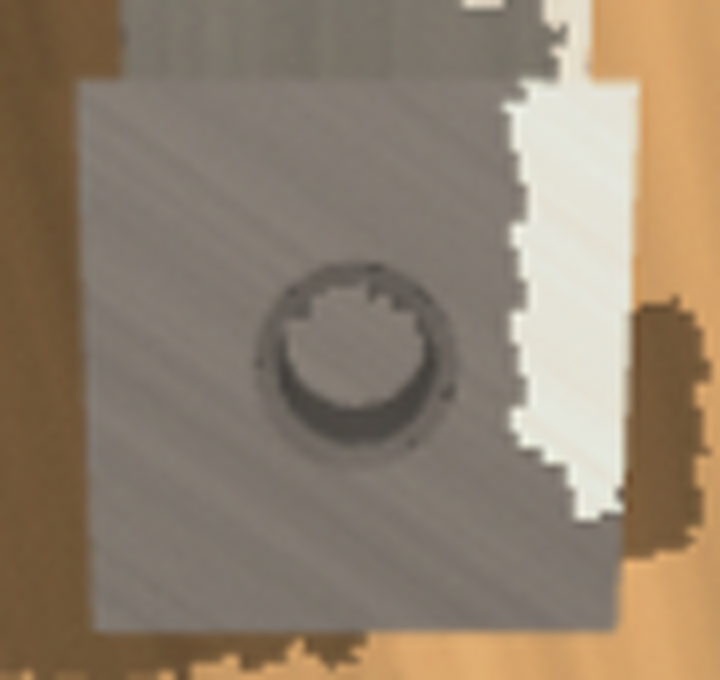

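View pics/w5d.png

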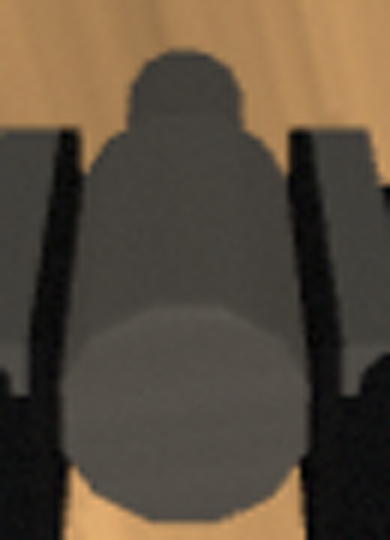

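```bash
python3 -c "
from h import *
import pickle
c=cam('wrist',pickle.load(open('w5.pkl','rb')))
so=onz(c,[(256.2,140.1)],.05)[0];print(so)
s=state();z=s['tcp_pos'][2]
pt=onz(c,[((185.5)/6-.5+225,(413.5)/6-.5+220)],z+.0297)[0]; print('pintop',pt, s['tcp_pos'])
# foot front edge visible: lowest rim extremity row 50/6
print('pred shank foot disk top', proj(c,[s['tcp_pos']+[0,0,-.0283]]), 'obs foot top-edge', 186/6+225,50/6+220)
a=np.linspace(0,6.28,40);f=s['tcp_pos']+np.c_[.006*np.cos(a),.006*np.sin(a),0*a-.0283];q=proj(c,f);print(q.min(0),q.max(0))
f=s['tcp_pos']+np.c_[.01*np.cos(a),.01*np.sin(a),0*a+.0297];q=proj(c,f);print(q.min(0),q.max(0))
to([so[0],so[1],.09]); to([.589,.0128,.09])
"
```

```text
[0.58987367 0.01035664 0.05      ]
pintop [ 0.57646116 -0.04078254  0.15801492] [ 0.57650441 -0.04048289  0.12831492]
pred shank foot disk top [[255.25138375 233.63650599]] obs foot top-edge 256.0 228.33333333333334
[245.72610557 224.81496737] [264.75374125 242.28851362]
[232.77277856 267.9054686 ] [277.89210953 306.86853565]
shift [  0.7 -52.6  38.3] turn 0 len 65.0
shift [ -0.7 -54.7  38.3] turn 0 len 66.8
```

```bash
python3 -m crank '[[0,-3,3,0,1],[0,-8,8,0,1],[0,-15,14,0,1],[0,-20,19,0,1],[0,-23,22,0,1],[0,-23,22,0,1],[0,-23,22,0,1],[0,-23,22,0,1]]';python3 -c "
from h import *
import pickle
c=cam('wrist',pickle.load(open('w5.pkl','rb')))
q=[(x/8+212-.45,y/8+95-.45) for x,y in [(78,82),(640,82),(618,632),(94,630)]]
P=onz(c,q,.05);print(P,P.mean(0))
i=camera_info('wrist');pickle.dump(i,open('w6.pkl','wb'))
im=grab_frame('wrist')[:,:,::-1];cv2.imwrite('pics/w6.png',im);st();crop(im,200,100,310,320,3,'pics/w6c.png')
"
```

```text
t: 6.4
tcp_pos: [0.5821, -0.0179, 0.1064]
eef_rot: [180.0, -0.0, -13.9]
force: [0.4, 0.1, -0.8]
gripper_width: 0.0186
[[ 0.57171937  0.04035707  0.05      ]
 [ 0.62021253  0.0283305   0.05      ]
 [ 0.60797608 -0.02006884  0.05      ]
 [ 0.55953597 -0.00784484  0.05      ]] [0.58986098 0.01019347 0.05      ]
{'t': np.float64(6.45), 'tcp_pos': array([ 0.5822, -0.018 ,  0.1065]), 'eef_rot': array([ 1.799981e+02, -1.910000e-02, -1.392660e+01]), 'force': array([ 0.3301,  0.315 , -0.5398]), 'gripper_width': np.float64(0.0182)}
```

View pics/w6c.png

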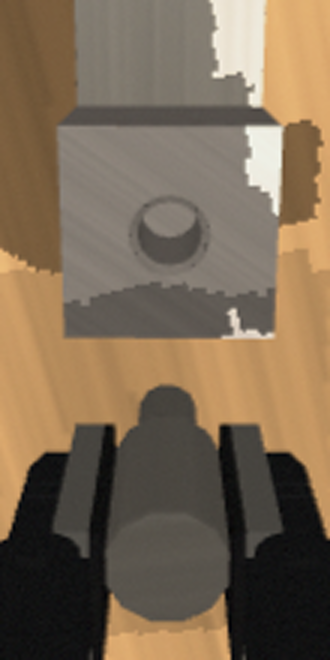

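```bash
python3 -c "
from h import *
import pickle
c=cam('wrist',pickle.load(open('w6.pkl','rb')))
f=lambda l:[(x/3+200-.33,y/3+100-.33) for x,y in l]
P=onz(c,f([(58,126),(283,126),(277,337),(65,338)]),.05);print(P.mean(0),np.linalg.norm(P-np.roll(P,1,0),axis=1))
print(onz(c,f([(169.5,234)]),.05))
s=state();print('pintop',onz(c,f([(168,567)]),s['tcp_pos'][2]+.0297)-s['tcp_pos'])
print('foot pred',(proj(c,[s['tcp_pos']-[0,0,.0283]])-[200-.33,100-.33])*3)
"
```

```text
[0.5900584  0.01011603 0.05      ] [0.05001344 0.04987419 0.04977498 0.05061913]
[[0.58987171 0.01057358 0.05      ]]
pintop [[ 4.92330447e-05 -2.16706515e-04  2.97000000e-02]]
foot pred [[166.90541758 402.85381264]]
```

```bash
python3 -m crank '[[0,-4,0,0,1],[0,-11,2,0,1],[0,-19,6,0,1],[0.2,-26,11,0,1],[0.2,-29.5,15,0,1],[0.2,-29.8,18,0,1],[0.2,-29.8,18,0,1],[0.2,-29.8,18,0,1]]';python3 -c "
from h import *
st()
im=grab_frame('wrist')[:,:,::-1];cv2.imwrite('pics/w7.png',im);crop(im,200,150,310,320,4,'pics/w7c.png')
to([.5897,.0108,.0845])
"
```

```text
t: 7.12
tcp_pos: [0.5892, 0.011, 0.088]
eef_rot: [180.0, 0.0, -13.9]
force: [0.5, 0.3, -0.7]
gripper_width: 0.0184
{'t': np.float64(7.1167), 'tcp_pos': array([0.5892, 0.011 , 0.088 ]), 'eef_rot': array([ 1.799916e+02,  2.940000e-02, -1.391560e+01]), 'force': array([ 0.4651,  0.316 , -0.7011]), 'gripper_width': np.float64(0.0184)}
shift [ 0.3 -0.   3.8] turn 0 len 3.8
```

View pics/w7c.png

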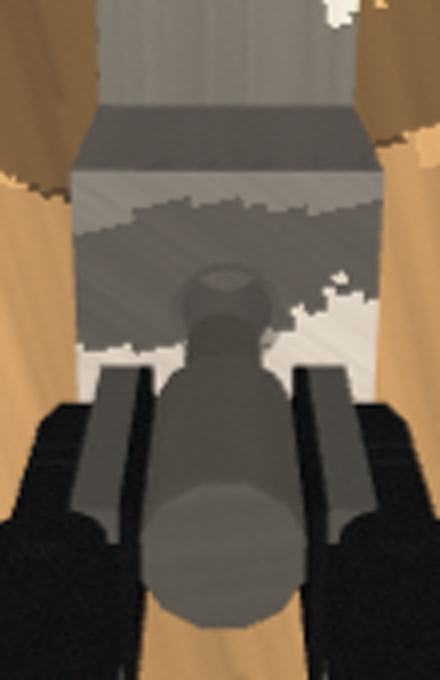

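```bash
python3 -m crank '[[0.3,0,2,0,1],[0.3,0,5,0,1],[0.3,0,8,0,1],[0.3,0,11,0,1],[0.3,0,14,0,1],[0.3,0,15,0,1],[0.3,0,15,0,1],[0.3,0,15,0,1]]';python3 -c "
from h import *
st()
im=grab_frame('wrist')[:,:,::-1];cv2.imwrite('pics/w8.png',im);crop(im,200,150,310,320,4,'pics/w8c.png')
"
```

```text
t: 7.83
tcp_pos: [0.5897, 0.0109, 0.0733]
eef_rot: [180.0, 0.0, -13.9]
force: [0.1, 0.6, -1.1]
gripper_width: 0.0183
{'t': np.float64(7.8333), 'tcp_pos': array([0.5897, 0.0109, 0.0733]), 'eef_rot': array([ 1.799982e+02,  4.400000e-03, -1.392210e+01]), 'force': array([ 0.0554,  0.6275, -1.104 ]), 'gripper_width': np.float64(0.0183)}
```

View pics/w8c.png

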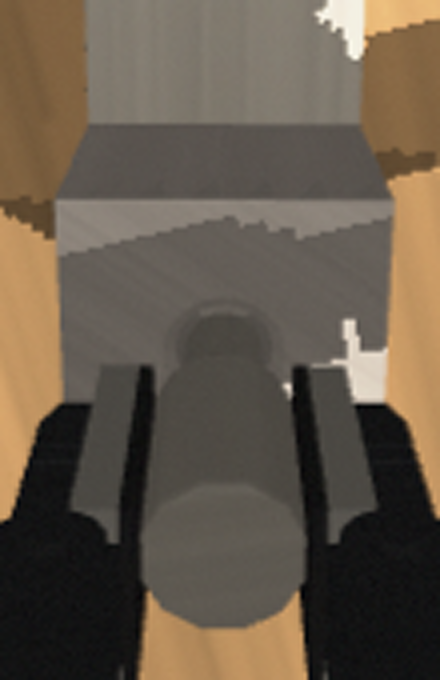

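In the hole with no contact force. Down the rest (about 18.5 mm).

```bash
python3 -m crank '[[0,0,2,0,1],[0,0,5,0,1],[0,0,8,0,1],[0,0,11,0,1],[0,0,14,0,1],[0,0,16.5,0,1],[0,0,18,0,1],[0,0,18.5,0,1]]';python3 -c "
from h import *
st()"
```

```text
t: 8.55
tcp_pos: [0.5896, 0.0109, 0.0545]
eef_rot: [180.0, 0.0, -13.9]
force: [-1.0, 0.9, 3.0]
gripper_width: 0.018
{'t': np.float64(8.55), 'tcp_pos': array([0.5896, 0.0109, 0.0545]), 'eef_rot': array([ 1.799982e+02,  1.980000e-02, -1.392450e+01]), 'force': array([-0.9768,  0.8554,  2.9931]), 'gripper_width': np.float64(0.018)}
```

```bash
python3 -m crank '[[0,0,0.5,0,1],[0,0,0.5,0,0.5],[0,0,0.5,0,0],[0,0,0,0,-0.1],[0,0,0,0,-0.1],[0,0,0,0,-0.1],[0,0,0,0,-0.1],[0,0,0,0,-0.1]]';python3 -m crank '[[0,0,-4,0,-0.1],[0,0,-12,0,-0.1],[0,0,-25,0,-0.1],[0,0,-40,0,-0.1],[0,0,-60,0,-0.1],[0,0,-80,0,-0.1],[0,0,-95,0,-0.1],[0,0,-100,0,-0.1]]';python3 -c "
from h import *
st()
c=cam('wrist')
im=grab_frame('wrist')[:,:,::-1];cv2.imwrite('pics/w9.png',im)
print(proj(c,[.5897,.0108,.084]))
t=grab_frame('top')[:,:,::-1];cv2.imwrite('pics/top1.png',t)
t=grab_frame('scene')[:,:,::-1];cv2.imwrite('pics/scene1.png',t);crop(t,200,180,320,310,4,'pics/s1c.png')
to([.5165,.211,.18],-13.9)
"
```

```text
t: 9.22
tcp_pos: [0.5897, 0.0109, 0.0548]
eef_rot: [-180.0, -0.0, -13.9]
force: [0.2, 0.1, -0.0]
gripper_width: 0.0471
t: 9.88
tcp_pos: [0.5907, 0.0108, 0.1578]
eef_rot: [-180.0, -0.2, -13.9]
force: [-0.5, -0.5, 0.5]
gripper_width: 0.0471
{'t': np.float64(9.8833), 'tcp_pos': array([0.5907, 0.0108, 0.1578]), 'eef_rot': array([-179.9761,   -0.2079,  -13.921 ]), 'force': array([-0.4993, -0.5   ,  0.5309]), 'gripper_width': np.float64(0.0471)}
[[253.67804301 209.86028328]]
shift [-119.2 -176.6  -25.3] turn -0.0 len 214.5
```

View pics/w9.png

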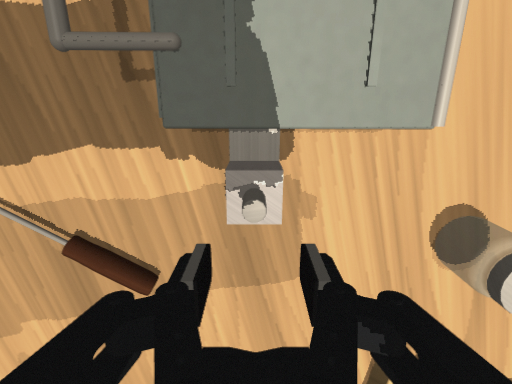

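View pics/s1c.png

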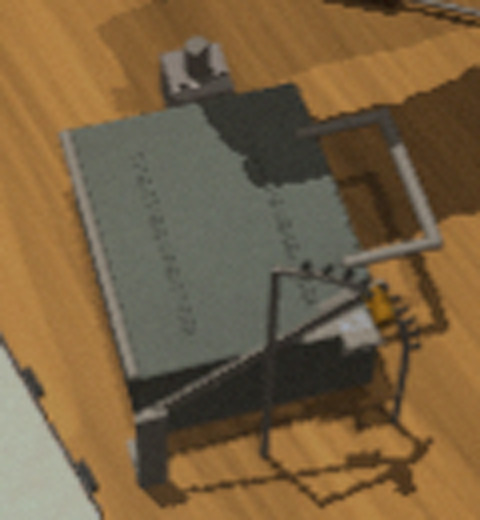

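```bash
cat > ang.py <<'E'
from fit import *
p=[.66016+.0008,.17534-.0019,-.2431]
t=cv2.imread('pics/top0.png');s=cv2.imread('pics/scene0.png')
crop(t,95,110,160,200,8,'pics/a.png');crop(s,230,235,310,310,8,'pics/b.png')
E
python3 ang.py
```

```text
(no output)
```

View pics/a.png

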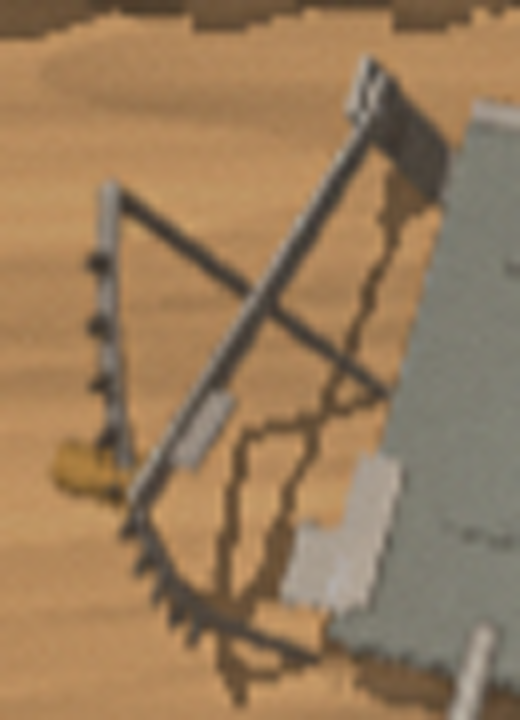

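View pics/b.png

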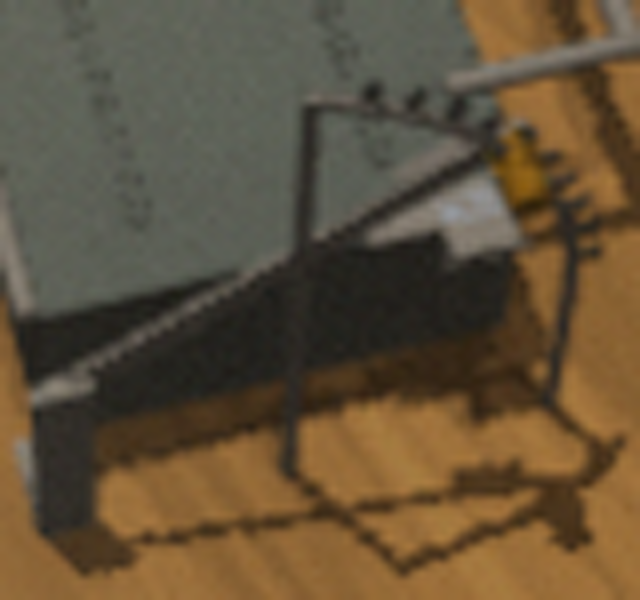

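```bash
cat >> ang.py <<'E'
ta=lambda x,y:((x+.5)/8-.5+95,(y+.5)/8-.5+110)
sb=lambda x,y:((x+.5)/8-.5+230,(y+.5)/8-.5+235)
tops=[ta(*q) for q in [(340,170),(262,300),(200,400),(155,475)]]
scs=[sb(*q) for q in [(150,337),(230,293),(330,238),(420,190),(480,153)]]
def P(p,th,y,r): return W(p,(90-r*np.cos(th),y,94+r*np.sin(th)))
def res(x,p):
    o=[]
    for c,pts in((T,tops),(S,scs)):
        a,b=proj(c,[P(p,x[0],x[1],10),P(p,x[0],x[1],185)])
        n=np.array([-(b-a)[1],(b-a)[0]]);n/=np.linalg.norm(n)
        o+=[n@(np.array(q)-a) for q in pts]
    return np.array(o)
for p in ([.66016,.17534,-.2431],[.66096,.17344,-.2431]):
    r=least_squares(res,[.55,145],args=(p,),x_scale=[.1,10]);print(r.x,r.fun.round(2))
    th,y=r.x
    f8=lambda uv,x0,y0:(uv-[x0,y0]+.5)*8-.5
    print('outer end 185 top',f8(proj(T,P(p,th,y,185)),95,110),'scene',f8(proj(S,P(p,th,y,185)),230,235))
    print('tip y130 r160 top',f8(proj(T,P(p,th,130,160)),95,110),'scene',f8(proj(S,P(p,th,130,160)),230,235))
    print('pointer shut',f8(proj(T,P(p,0,130,160)),95,110),'scene',f8(proj(S,P(p,0,130,160)),230,235))
E
python3 ang.py
```

```text
[  0.57953662 141.55390108] [ 0.32  0.06  0.07 -0.08 -0.46 -0.28 -0.04  0.33  0.03]
outer end 185 top [[144.97770511 489.98591307]] scene [[508.36390978 136.48271933]]
tip y130 r160 top [[217.80277835 440.38163047]] scene [[435.10430095 143.5967289 ]]
pointer shut [[290.36397742 568.52654279]] scene [[490.5419887  255.33920805]]
[  0.57468731 143.21642939] [ 0.22  0.02  0.07 -0.04 -0.38 -0.22 -0.02  0.31 -0.  ]
outer end 185 top [[146.58188106 488.04293518]] scene [[506.07577893 138.21152313]]
tip y130 r160 top [[224.5536776  439.44064469]] scene [[431.17418063 141.07456293]]
pointer shut [[296.15597571 566.03903142]] scene [[485.77220481 252.21891134]]
```

```bash
python3 -m crank '[[-6,-9,0,0,-0.1],[-22,-32,0,0,-0.1],[-42,-62,0,0,-0.1],[-64,-95,0,0,-0.1],[-86,-127,0,0,-0.1],[-106,-157,0,0,-0.1],[-117,-173,0,0,-0.1],[-118.5,-175.7,0,0,-0.1]]';python3 -c "
from h import *
import pickle
st()
i=camera_info('wrist');pickle.dump(i,open('w10.pkl','wb'));c=cam('',i)
im=grab_frame('wrist')[:,:,::-1];cv2.imwrite('pics/w10.png',im)
print(proj(c,[[.517,.210,.098]]))
"
```

```text
t: 10.7
tcp_pos: [0.5145, 0.2133, 0.1539]
eef_rot: [180.0, 0.1, -13.7]
force: [-0.3, -0.5, -0.3]
gripper_width: 0.0468
{'t': np.float64(10.7), 'tcp_pos': array([0.5145, 0.2133, 0.1539]), 'eef_rot': array([ 1.799858e+02,  1.144000e-01, -1.372030e+01]), 'force': array([-0.2843, -0.5343, -0.3322]), 'gripper_width': np.float64(0.0468)}
[[259.83749596 221.17656203]]
```

View pics/w10.png

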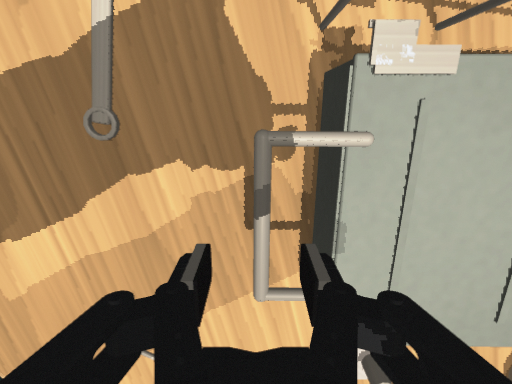

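```bash
python3 -c "
from h import *
import pickle
c=cam('',pickle.load(open('w10.pkl','rb')))
P=onz(c,[(263,139),(261.5,294.5)],.098);print(P,P.mean(0),np.linalg.norm(P[0]-P[1]))
m=P.mean(0);st();to([m[0],m[1],.079],-13.9)
"
```

```text
[[0.53259846 0.26633939 0.098     ]
 [0.50391278 0.1495671  0.098     ]] [0.51825562 0.20795324 0.098     ] 0.12024406968383523
{'t': np.float64(10.75), 'tcp_pos': array([0.5152, 0.2122, 0.154 ]), 'eef_rot': array([ 1.799734e+02,  8.850000e-02, -1.374530e+01]), 'force': array([-0.3375, -0.0854, -0.7539]), 'gripper_width': np.float64(0.0471)}
shift [ 4.1  3.3 75. ] turn 0.003 len 75.1
```

```bash
python3 -m crank '[[0.5,0.5,6,0,-0.1],[1.7,1.6,20,0,-0.1],[1.7,1.6,38,0,-0.1],[1.7,1.6,54,0,-0.1],[1.7,1.6,66,0,-0.1],[1.7,1.6,73,0,-0.1],[1.7,1.6,75,0,-0.1],[1.7,1.6,75,0,-0.1]]';python3 -c "
from h import *
st()
im=grab_frame('wrist')[:,:,::-1];cv2.imwrite('pics/w11.png',im)
"
```

```text
t: 11.42
tcp_pos: [0.5182, 0.2073, 0.0793]
eef_rot: [180.0, 0.0, -14.0]
force: [-0.2, -0.9, 0.8]
gripper_width: 0.0469
{'t': np.float64(11.4167), 'tcp_pos': array([0.5182, 0.2073, 0.0793]), 'eef_rot': array([ 1.799711e+02,  4.760000e-02, -1.397560e+01]), 'force': array([-0.1692, -0.8929,  0.7781]), 'gripper_width': np.float64(0.0469)}
```

View pics/w11.png

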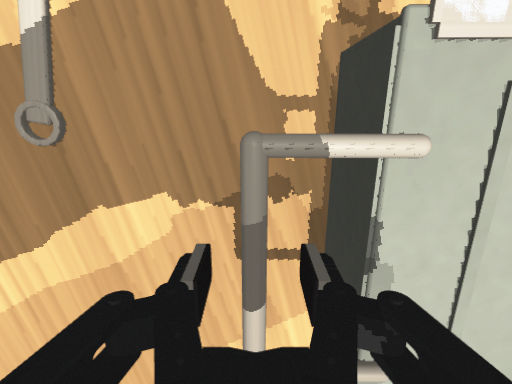

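Bar centred between fingers (column ~255). Close.

```bash
python3 -m crank '[[0,0,0,0,0.2],[0,0,0,0,0.5],[0,0,0,0,0.8],[0,0,0,0,1],[0,0,0,0,1],[0,0,0,0,1],[0,0,0,0,1],[0,0,0,0,1]]';python3 -c "
from h import *
st()
im=grab_frame('wrist')[:,:,::-1];cv2.imwrite('pics/w12.png',im)
th=.0
for th in np.linspace(0,.575,17):
  x=238*np.cos(th)+4*np.sin(th); z=94+238*np.sin(th)+4*np.cos(th)
  print(round(th,3),'tool x',round(238-x,1),'tool z',round(-(z-98),1))
"
```

```text
t: 12.13
tcp_pos: [0.5177, 0.2082, 0.08]
eef_rot: [-180.0, 0.0, -13.9]
force: [-5.0, 1.8, 3.8]
gripper_width: 0.0096
{'t': np.float64(12.1333), 'tcp_pos': array([0.5177, 0.2082, 0.08  ]), 'eef_rot': array([-1.799834e+02,  3.560000e-02, -1.390590e+01]), 'force': array([-5.0197,  1.7807,  3.8209]), 'gripper_width': np.float64(0.0096)}
0.0 tool x 0.0 tool z -0.0
0.036 tool x 0.0 tool z -8.5
0.072 tool x 0.3 tool z -17.1
0.108 tool x 1.0 tool z -25.6
0.144 tool x 1.9 tool z -34.1
0.18 tool x 3.1 tool z -42.5
0.216 tool x 4.7 tool z -50.8
0.252 tool x 6.5 tool z -59.1
0.288 tool x 8.6 tool z -67.3
0.323 tool x 11.1 tool z -75.4
0.359 tool x 13.8 tool z -83.4
0.395 tool x 16.8 tool z -91.3
0.431 tool x 20.1 tool z -99.1
0.467 tool x 23.7 tool z -106.8
0.503 tool x 27.6 tool z -114.3
0.539 tool x 31.7 tool z -121.6
0.575 tool x 36.1 tool z -128.8
```

View pics/w12.png

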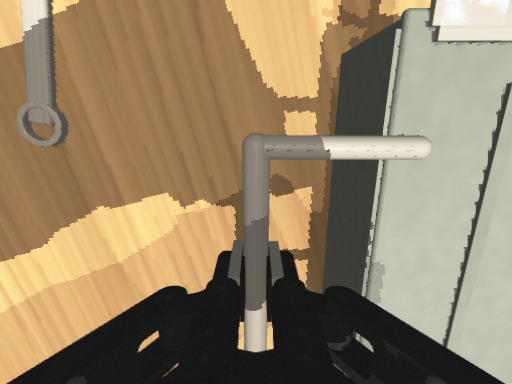

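```bash
python3 -m crank '[[0,0,-4,0,1],[0,0,-10,0,1],[0.3,0,-18,0,1],[1,0,-26,0,1],[1.9,0,-34,0,1],[3.1,0,-42.5,0,1],[4,0,-47.5,0,1],[4.7,0,-50.8,0,1]]';python3 -c "
from h import *
st()
im=grab_frame('wrist')[:,:,::-1];cv2.imwrite('pics/w13.png',im)"
```

```text
t: 12.85
tcp_pos: [0.5235, 0.2068, 0.1316]
eef_rot: [-180.0, -0.1, -13.9]
force: [5.3, 0.7, -7.1]
gripper_width: 0.0102
{'t': np.float64(12.85), 'tcp_pos': array([0.5235, 0.2068, 0.1316]), 'eef_rot': array([-1.799819e+02, -8.110000e-02, -1.393250e+01]), 'force': array([ 5.3399,  0.6881, -7.1195]), 'gripper_width': np.float64(0.0102)}
```

View pics/w13.png

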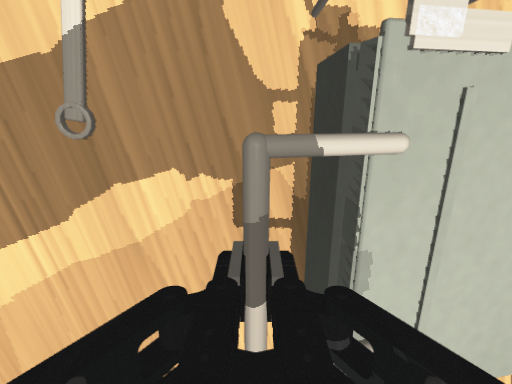

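```bash
python3 -m crank '[[1,0,-4,0,1],[2.8,0,-12,0,1],[5.2,0,-20.5,0,1],[8.1,0,-29,0,1],[11.5,0,-38,0,1],[14.5,0,-46,0,1],[17.5,0,-53,0,1],[19,0,-56,0,1]]';python3 -c "
from h import *
st()
im=grab_frame('top')[:,:,::-1];cv2.imwrite('pics/top2.png',im);crop(im,95,110,160,200,8,'pics/a2.png')
im=grab_frame('scene')[:,:,::-1];cv2.imwrite('pics/scene2.png',im);crop(im,230,235,310,310,8,'pics/b2.png')"
```

```text
t: 13.57
tcp_pos: [0.5424, 0.202, 0.187]
eef_rot: [180.0, -0.1, -13.9]
force: [8.9, 0.1, -9.1]
gripper_width: 0.0098
{'t': np.float64(13.5667), 'tcp_pos': array([0.5424, 0.202 , 0.187 ]), 'eef_rot': array([ 1.799982e+02, -9.660000e-02, -1.394670e+01]), 'force': array([ 8.9039,  0.141 , -9.0512]), 'gripper_width': np.float64(0.0098)}
```

View pics/a2.png

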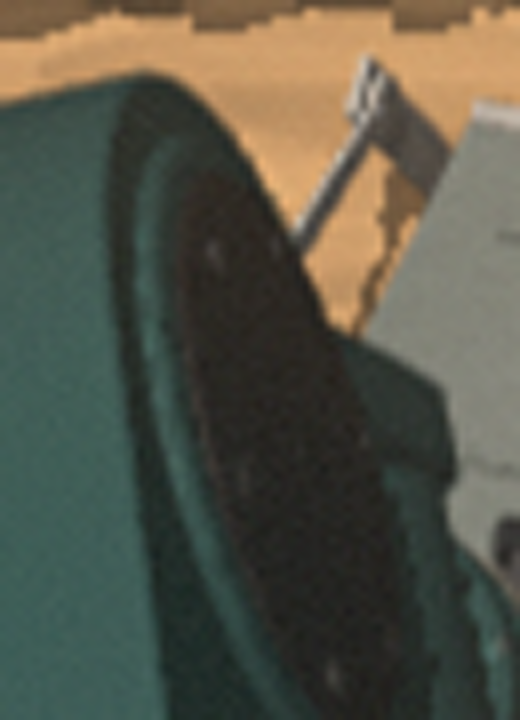

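View pics/b2.png

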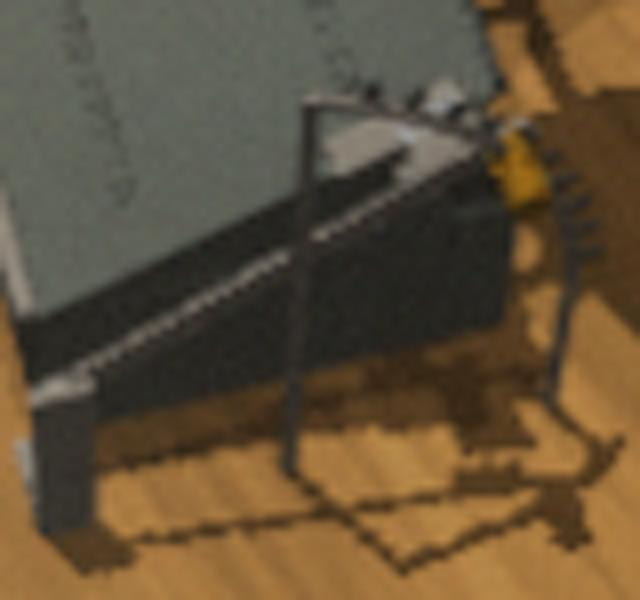

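```bash
cat >ov.py <<'E'
import sys,pickle
import ang
from ang import *
p=[.66096,.17344,-.2431]
def dump(n):
    i=camera_info('wrist');s=state();im=grab_frame('wrist')[:,:,::-1].copy();cv2.imwrite(f'pics/{n}.png',im);pickle.dump((i,s),open(n+'.pkl','wb'))
    return i,s,im
if __name__=='__main__':
    i,s,im=dump(sys.argv[1]);c=cam('',i)
    z=s['tcp_pos'][2]+.019-.094
    th=np.arcsin(z/np.hypot(238,4)*1000)-np.arctan2(4,238);print('lid theta from tcp',th,s['t'],s['force'])
    for y in (130,): print('pointer pred wrist',proj(c,P(p,th,y,160)),'scene(b)',f8(proj(S,P(p,th,y,160)),230,235))
    for t in (.5,.54,.575,.61): print('tip',t,proj(c,P(p,t,130,160)),f8(proj(S,P(p,t,130,160)),230,235))
E
python3 ov.py w14
```

```text
[  0.57953662 141.55390108] [ 0.32  0.06  0.07 -0.08 -0.46 -0.28 -0.04  0.33  0.03]
outer end 185 top [[144.97770511 489.98591307]] scene [[508.36390978 136.48271933]]
tip y130 r160 top [[217.80277835 440.38163047]] scene [[435.10430095 143.5967289 ]]
pointer shut [[290.36397742 568.52654279]] scene [[490.5419887  255.33920805]]
[  0.57468731 143.21642939] [ 0.22  0.02  0.07 -0.04 -0.38 -0.22 -0.02  0.31 -0.  ]
outer end 185 top [[146.58188106 488.04293518]] scene [[506.07577893 138.21152313]]
tip y130 r160 top [[224.5536776  439.44064469]] scene [[431.17418063 141.07456293]]
pointer shut [[296.15597571 566.03903142]] scene [[485.77220481 252.21891134]]
lid theta from tcp 0.4718781607102373 13.6667 [ 7.69786968 -0.19564812 -9.64100551]
pointer pred wrist [[403.98897754 -15.60228052]] scene(b) [[451.80930661 157.42453653]]
tip 0.5 [[412.8396573  -19.03284035]] [[446.632884   152.75814287]]
tip 0.54 [[426.63703046 -24.16770152]] [[438.66150038 146.36899888]]
tip 0.575 [[439.95842514 -28.9182603 ]] [[431.10427188 141.02790612]]
tip 0.61 [[454.53421538 -33.92077001]] [[423.00847934 135.92963378]]
```

View pics/w14.png

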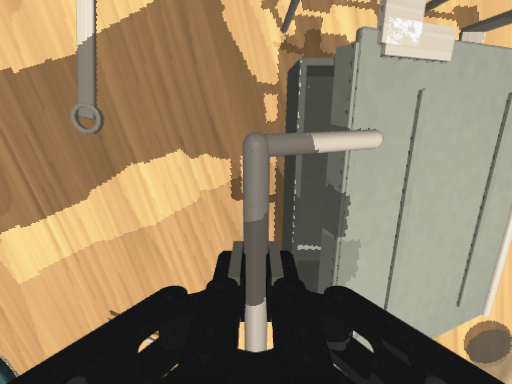

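```bash
python3 -c "
from h import *
im=cv2.imread('pics/w14.png');crop(im,362,0,512,100,5,'pics/w14c.png')"
```

```text
(no output)
```

View pics/w14c.png

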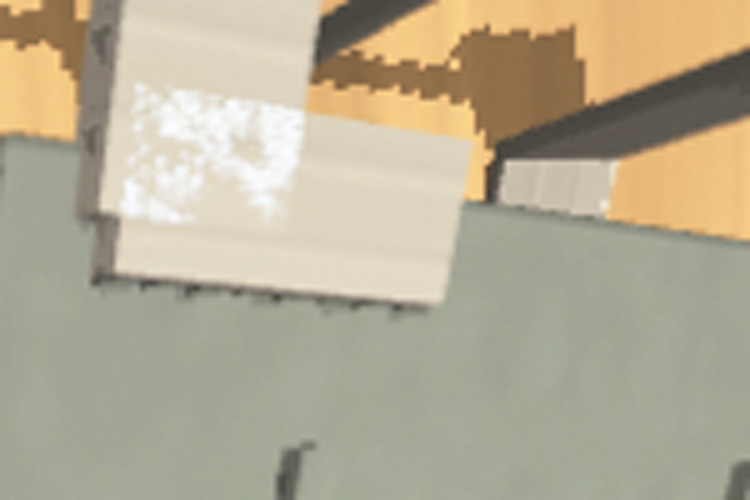

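```bash
cat >draw.py <<'E'
import sys,io,contextlib,pickle
with contextlib.redirect_stdout(io.StringIO()):
    from ov import *
n=sys.argv[1];i,s=pickle.load(open(n+'.pkl','rb'));c=cam('',i)
im=cv2.imread(f'pics/{n}.png');pad=120
big=cv2.copyMakeBorder(im,pad,0,0,pad,cv2.BORDER_CONSTANT)
for th,col in((.53,(255,0,0)),(.575,(0,0,255)),(.62,(0,200,0))):
    a,b,e,f=proj(c,[P(p,th,143,0),P(p,th,143,185),P(p,th,130,130),P(p,th,130,160)])+[0,pad]
    cv2.line(big,tuple(a.astype(int)),tuple(b.astype(int)),col,1);cv2.line(big,tuple(e.astype(int)),tuple(f.astype(int)),col,1)
# lid outline
th=float(sys.argv[2])
q=proj(c,[P(p,th,110,0),P(p,th,110,184),P(p,th,-110,184)])+[0,pad];cv2.polylines(big,[q.astype(int)],False,(255,255,0),1)
h=proj(c,[P(p,th,130,160)])[0]+[0,pad];cv2.circle(big,tuple(h.astype(int)),4,(255,0,255),1)
cv2.imwrite(f'pics/{n}d.png',big)
E
python3 draw.py w14 .472
```

```text
(no output)
```

View pics/w14d.png

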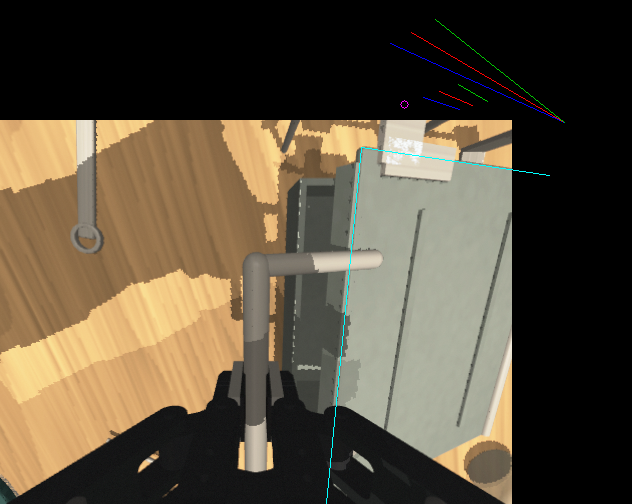

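```bash
python3 - <<'E'
import sys,io,contextlib,pickle
with contextlib.redirect_stdout(io.StringIO()):
    from ov import *
i,s=pickle.load(open('w14.pkl','rb'));c=cam('',i)
for n,q in dict(post0=(8,147,0),post1=(8,147,100),post2=(8,147,260),f0=(-95,147,0),f1=(-95,147,60),th0=(-70,143,94),th0h=(90,143,94),rear=(90,143,0)).items(): print(n,proj(c,W(p,q)))
E
```

```text
post0 [[386.74217317  29.69610837]]
post1 [[450.96561901  -7.01944562]]
post2 [[1176.95745825 -426.32926903]]
f0 [[282.29782773  29.831885  ]]
f1 [[289.04618495  11.51915977]]
th0 [[330.64431261   3.29879911]]
th0h [[564.58943271   2.21157814]]
rear [[469.28818787  33.96964887]]
```

```bash
python3 -m crank '[[1,0,-2,0,1],[2.5,0,-5,0,1],[4.3,0,-8,0,1],[6,0,-11.5,0,1],[8,0,-15,0,1],[9.5,0,-17.5,0,1],[10.5,0,-19,0,1],[10.5,0,-19,0,1]]';python3 ov.py w15 | tail -6; python3 -c "
from h import *
im=grab_frame('scene')[:,:,::-1];cv2.imwrite('pics/scene3.png',im);crop(im,260,235,310,275,14,'pics/b3.png')
im=cv2.imread('pics/scene0.png');crop(im,260,235,310,275,14,'pics/b0.png')
im=cv2.imread('pics/scene2.png');crop(im,260,235,310,275,14,'pics/b2.png')"
```

```text
t: 14.38
tcp_pos: [0.5521, 0.1996, 0.2053]
eef_rot: [180.0, -0.0, -13.9]
force: [6.9, 0.3, -10.4]
gripper_width: 0.0097
lid theta from tcp 0.5622549831253807 14.3833 [  6.85010045   0.27983864 -10.3707798 ]
pointer pred wrist [[392.25249603 -10.94741726]] scene(b) [[433.91880382 142.94521807]]
tip 0.5 [[375.0267954   -4.66533438]] [[446.632884   152.75814287]]
tip 0.54 [[385.77969777  -8.64620109]] [[438.66150038 146.36899888]]
tip 0.575 [[396.12388604 -12.29356616]] [[431.10427188 141.02790612]]
tip 0.61 [[407.3957264  -16.09775476]] [[423.00847934 135.92963378]]
```

View pics/b3.png

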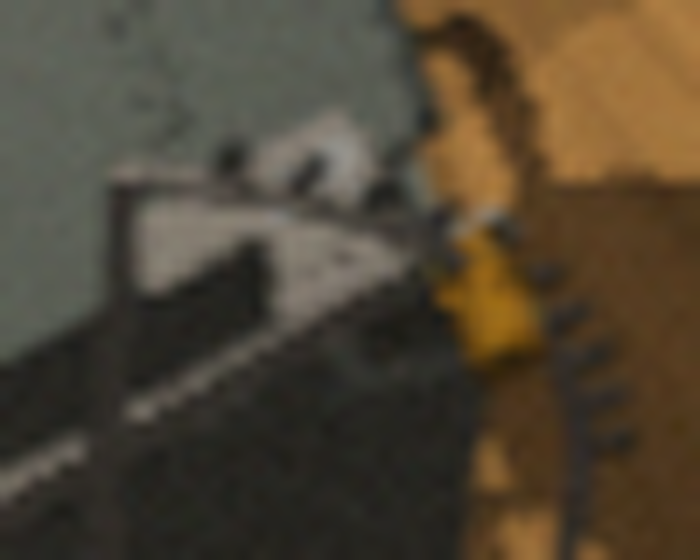

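View pics/b0.png

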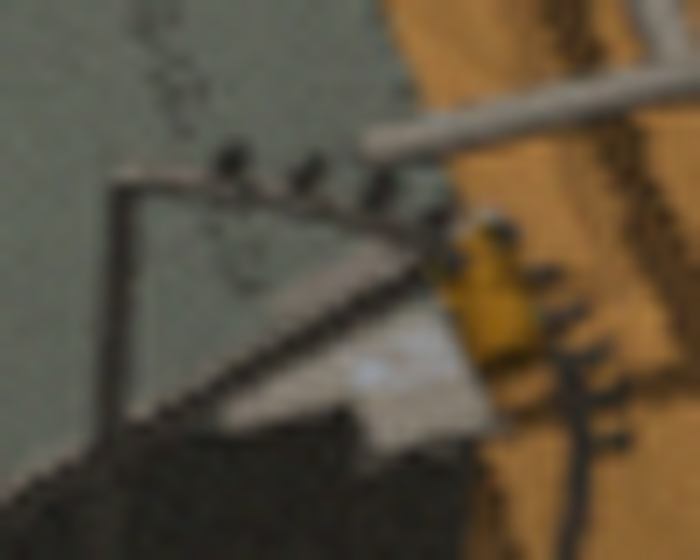

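View pics/b2.png

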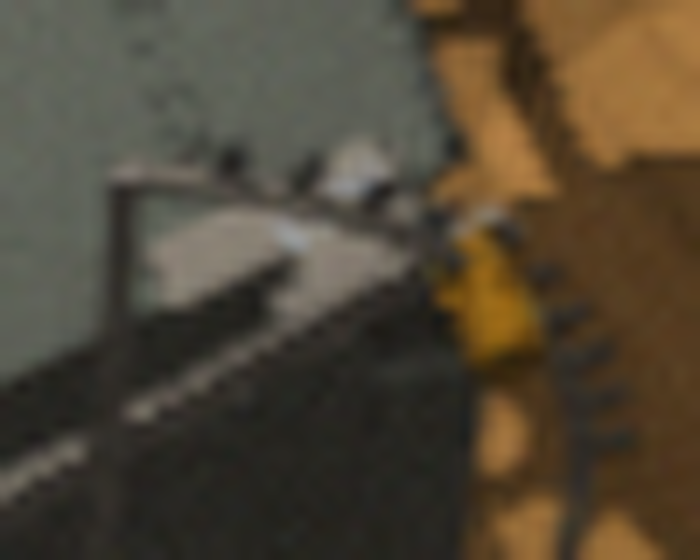

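```bash
python3 - <<'E'
import sys,io,contextlib
with contextlib.redirect_stdout(io.StringIO()):
    from ov import *
def chest(p,A):
    c,s=np.cos(p[2]),np.sin(p[2]);d=A[:2]-p[:2];return np.array([c*d[0]+s*d[1],-s*d[0]+c*d[1],A[2]])*1000
for p in ([.66016,.17534,-.2431],[.66096,.17344,-.2431]):
    A,e=tri((T,[ta(215,434)]),(S,[sb(421,151)]));q=chest(p,A);print('tip',q,e,np.arctan2(q[2]-94,90-q[0]),np.hypot(q[2]-94,90-q[0]))
    # fit theta with r,y fixed
    f=lambda x:np.r_[(proj(T,P(p,x[0],130,x[1]))-ta(215,434))[0],(proj(S,P(p,x[0],130,x[1]))-sb(421,151))[0]]
    r=least_squares(f,[.57,160],x_scale=[.1,10]);print(r.x,r.fun.round(2))
    # same method on pointer, shut: edge midpoints
    f=lambda x:np.r_[(proj(T,P(p,x[0],130,x[1]))-ta(291,568))[0],(proj(S,P(p,x[0],130,x[1]))-((437+.5)/14-.5+260,(440+.5)/14-.5+235))[0]]
    r=least_squares(f,[0,160],x_scale=[.1,10]);print('ptr',r.x,r.fun.round(2))
    # sensitivities: each view only, line
    for nm in ('T','S'):
        for y in (141,143,145):
            def g(x):
                o=res([x[0],y],p);return o[:4] if nm=='T' else o[4:]
            rr=least_squares(g,[.57]);print(nm,y,rr.x,np.abs(rr.fun).max().round(2))
E
```

```text
tip [-40.3904596  131.28323974 180.24134383] 0.003436006435025065 0.5843534174797763 156.33055152627932
[  0.58471658 156.67084717] [ 0.87 -0.38  0.59 -0.43]
ptr [1.04778596e-02 1.59793418e+02] [-0.27 -0.11  0.1   0.24]
T 141 [0.58762936] 0.46
T 143 [0.56120192] 0.12
T 145 [0.53362621] 0.62
S 141 [0.57113686] 0.34
S 143 [0.59776256] 0.79
S 145 [0.62387502] 1.24
tip [-41.62429073 132.93480285 180.24134383] 0.003436006435025065 0.5800279675771137 157.361123844459
[  0.58087604 157.89440925] [ 1.49 -0.2   0.45 -0.98]
ptr [1.02725563e-02 1.61148444e+02] [ 0.33  0.07 -0.04 -0.26]
T 141 [0.60390484] 0.8
T 143 [0.57842076] 0.27
T 145 [0.5518325] 0.26
S 141 [0.54388917] 0.26
S 143 [0.57080676] 0.34
S 145 [0.59723583] 0.78
```

```bash
python3 -m crank '[[0.4,0,-0.7,0,1],[1,0,-1.6,0,1],[1.6,0,-2.5,0,1],[2,0,-3.2,0,1],[2,0,-3.2,0,1],[2,0,-3.2,0,1],[2,0,-3.2,0,1],[2,0,-3.2,0,1]]';python3 ov.py w16 | tail -6; python3 draw.py w16 .575; python3 -c "
from h import *
im=grab_frame('scene')[:,:,::-1];cv2.imwrite('pics/scene4.png',im);crop(im,200,180,320,310,6,'pics/s4c.png')"
```

```text
t: 15.15
tcp_pos: [0.5538, 0.1991, 0.2082]
eef_rot: [180.0, -0.0, -13.9]
force: [7.6, 1.3, -11.1]
gripper_width: 0.0097
lid theta from tcp 0.5769094463830463 15.15 [  7.56152637   1.27693776 -11.09498438]
pointer pred wrist [[390.41789168 -10.28257142]] scene(b) [[430.67644345 140.74341854]]
tip 0.5 [[369.53168536  -2.74076655]] [[446.632884   152.75814287]]
tip 0.54 [[379.88879841  -6.57679721]] [[438.66150038 146.36899888]]
tip 0.575 [[389.84935434 -10.08689127]] [[431.10427188 141.02790612]]
tip 0.61 [[400.69912154 -13.74323917]] [[423.00847934 135.92963378]]
```

View pics/w16d.png

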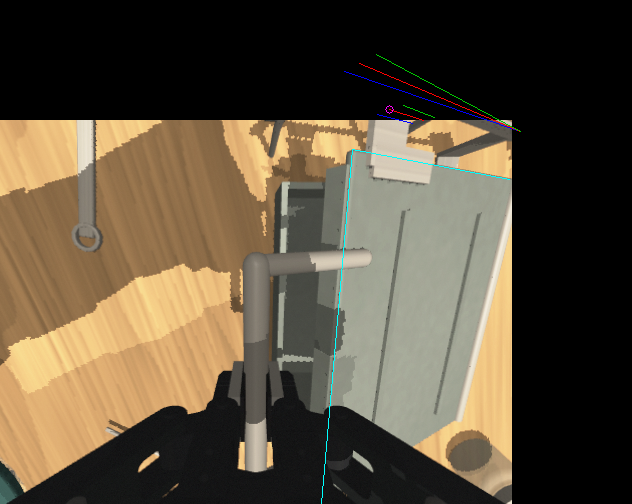

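View pics/s4c.png

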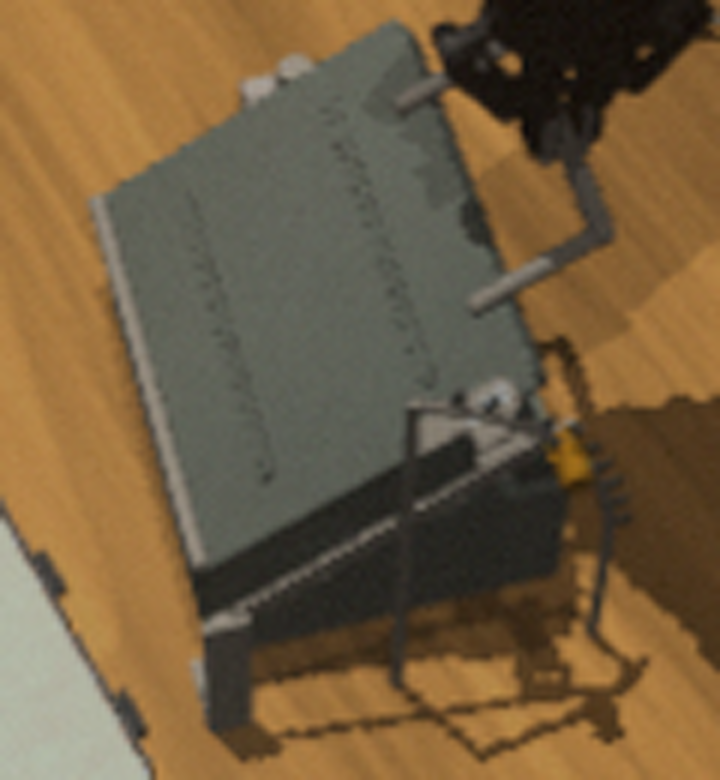

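```bash
python3 -m crank '[[0,0,0,0,1],[0,0,0,0,1],[0,0,0,0,1],[0,0,0,0,1],[0,0,0,0,1],[0,0,0,0,1],[0,0,0,0,1],[0,0,0,0,1]]';python3 ov.py w17 | tail -6|head -1;python3 -c "
from h import *
im=np.mean([grab_frame('scene')[:,:,::-1].astype(float) for _ in range(4)],0).astype(np.uint8);a=im[235:275,260:310];b=cv2.imread('pics/scene0.png')[235:275,260:310]
cv2.imwrite('pics/cmp.png',cv2.convertScaleAbs(cv2.resize(np.hstack([b,a]),None,fx=8,fy=8,interpolation=cv2.INTER_CUBIC),alpha=1.4))
st()"
```

```text
t: 15.92
tcp_pos: [0.5538, 0.1991, 0.2081]
eef_rot: [180.0, -0.0, -13.9]
force: [8.2, 0.6, -10.8]
gripper_width: 0.0093
lid theta from tcp 0.5768137712982517 15.9167 [  8.18170402   0.5697796  -10.78553814]
{'t': np.float64(16.1667), 'tcp_pos': array([0.5538, 0.1991, 0.2081]), 'eef_rot': array([ 1.799744e+02, -7.600000e-03, -1.393520e+01]), 'force': array([  7.5641,   0.2609, -10.1064]), 'gripper_width': np.float64(0.0096)}
```

View pics/cmp.png

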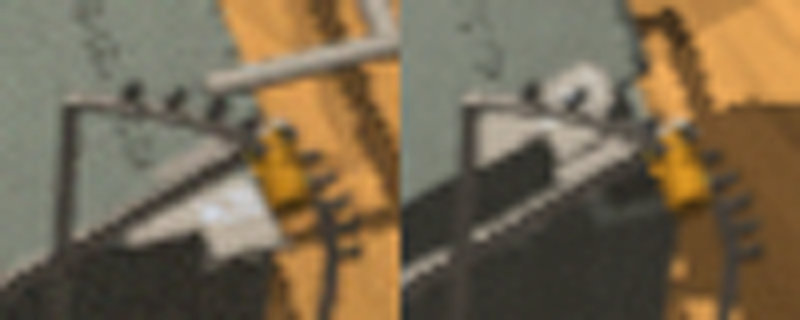

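```bash
python3 -c "
from bench import *
print(sign_off())"
```

```text
the job is handed in; nothing more can be done
None
```

I put the stay pin in the bracket and let go of it with the lid shut. I then raised the lid by its bar to the marker, and handed in at about 16 s with the gripper still holding it.

**Pin:** It went into the hole without side force, and contact was felt at the full-home height. A wrist picture after release shows it upright, where it should be. I did not measure it closely again after lifting the lid; the last scene picture still shows it in the block.

**Lid:** The arm position puts the lid at about 0.577 rad, and the predicted lid outline matches the wrist picture. The pose held steady through the last second, with about 10 N pulling down on the gripper.

**Marker angle:** My estimates from the pictures came to about 0.575 to 0.585 rad. At the end, the pointer tab sits against the marker tab in the scene view.

**Weaker points:**
- **Pointer to marker:** At the end the robot hid both from the top camera, and the pointer tip and marker were outside the wrist view. The final alignment therefore rests on the scene camera and the earlier angle estimate. I put the error at about 0.02 rad, against 0.06 rad allowed.
- **Camera disagreement:** The fixed cameras and the wrist camera differed by about 2 mm on the hole. I used the wrist value, and the pin went in cleanly.
- **Other parts:** I saw nothing shifted in the pictures, but did not measure the bystanders, the other tray parts or the marker arm again at the end.

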